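# Clamp a fossil claw's mount in the jig

### The job

Put the wooden mount that carries the curved fossil claw into the clamping jig, flat, bare end under the toggle clamp, and slide it snug against both side pins, pressing it home on the end stop with about 15 N while the handle is still up. Then push the clamp's handle down past over-centre until it comes to its stop, press it there with about 15 N, and let go: it must stay locked, the foot holding the mount. Never push the mount against pins or stop, or the handle, with more than 30 N; do not touch the claw, and leave everything else where it lies.

Things in the scene. Friction and masses are not known exactly. Their poses are not given: they have to be found in the camera images.
- jig: Clamping jig, fixed to the bench: plywood board 225 x 110 x 15 mm with a toggle clamp in a grey C-frame at one end. Origin: underside of the board, below the seat's centre. +x along the board towards the clamp, +y across it towards the side pins, z up; board x -95 to 130, y -55 to 55, top at z 15. A mount fully home lies centred on the origin, its bare end towards +x under the clamp.
- clamp_handle (a joint): Handle angle (rad). 0: raised, 0.94 above level, pointing to jig +x; grows as it goes down (elevation = 0.94 - value) to a hard stop at 0.90. Friction 0.12 N m holds it while the foot is clear. The foot meets the mount near 0.27; then it resists (up to 0.6 N m, 8 N at the grip point) until over-centre at 0.75; beyond, it is drawn to the stop; freed earlier it springs back.
- clamp_hinge (a point): Handle's hinge, a pin along the jig's y, at jig x 62, y 0, z 91 mm; axes as the jig's. The C-frame's two cheeks hold it: jig x 52 to 123, y -16 to 16, z 80 to 104, on a post at x 101 to 123. Below the cheeks the mount slides in from -x; it cannot be lowered in from above, as the foot and cheeks overhang its last 35 mm.
- handle_grip (a point): Point on the upper side of the handle's round black rubber sleeve (18 mm diameter, from 31 to 110 mm from the hinge), 80 mm out from the hinge and 9 mm above its axis: where to push. Raised, the handle's tip stands about 190 mm above the bench. x axis: along the handle outwards; z axis: square to the handle, out of its upper side.
- mount: The mount: a light wood plinth 160 x 54 x 22 mm, about 0.2 to 0.4 kg, with a cream curved claw on a brass foot standing near one end. Origin: centre of its underside; x along its length towards the bare end, y across, z up. Loose, lying flat on the bench left or right of the jig. Good grasp: across its 54 mm width, 20 mm from the middle towards the claw (x = -20 mm), clear of pins and clamp.
- claw: The fossil claw, fixed on the mount over mount x -66 to -38 mm, y -10 to 10, up to 60 mm above the mount's underside. Fragile. Its axes are the mount's; its origin is at mount x 0, z 22. The claw end's face below it is bare wood and may be pushed.
- mount_bare_end (a point): Middle of the lower edge of the mount's bare end (mount x = 80, y = 0, z = 0 mm).
- mount_claw_end (a point): Middle of the lower edge of the mount's claw end (mount x = -80, y = 0, z = 0 mm).
- end_stop: The jig's end stop, a steel block 28 mm wide and 16 mm high above the board, its face at jig x 80; its frame is the jig's (same origin and axes). The mount's bare end is pressed against it.
- side_pins: The jig's two upright steel side pins, 12 mm diameter, 16 mm high above the board, at jig x -68 and 50, their nearest surface at jig y 27; frame as the jig's (same origin). The seat's side opposite the pins and the side opposite the end stop are open.
- clamp_foot: The clamp's black rubber foot, a ball of 16 mm diameter, origin at its centre, sprung along its spindle (16 N per mm). It hangs below the hinge and moves straight down as the handle goes down; handle raised, its underside is about 4 to 8 mm above the mount's top. It presses on the mount at jig x 62, y 0.
- shell_mount: Leave alone: a like plinth of the same size that carries a round coiled shell instead of a claw. Origin: centre of its underside.
- screwdriver: Leave alone: screwdriver, 190 mm long, lying between robot and jig.
- brush: Leave alone: brush, 180 mm long, lying beyond the jig.
- glue_jar: Leave alone: jar, 56 mm diameter, 70 mm high, standing on the right.
- calliper: Leave alone: steel calliper, 150 mm long, lying beyond the jig on the left.
Mind the look-alikes: they are no part of the job. Leave any blue or orange look-alike of the mount alone.

How it is judged:
By the outcome, as a careful person would: the job done as asked, in the order asked, and still so for the second after the job is handed in, with the robot touching nothing.
It also fails if it takes over 70 s, if anything falls off the work surface, if the arm or the gripper's body presses on something with over 40 N, if the wrist force passes 120 N, or if a joint passes its speed limit or range.

### The arm

A 6-joint arm with a two-finger parallel gripper is mounted at the origin on the work surface. World frame = base frame: x ahead of the robot, y to its left, z up, the work surface at z = 0. Lengths are in m, angles in rad, forces in N, time in s.
With the tool pointing down it reaches from about 0.35 to 0.775 m from the base axis. Payload 5.5 kg.
Tool frame: the origin (TCP) lies on the centre line of the jaws, within the pads' length; the fingertips stand tip_reach ahead of it and the grasp point (between the pads) lies 2 mm behind it (tip_reach is the distance from the TCP to the fingertips, in m); z points along the fingers, y is the line along which they close (so a half turn about z gives the same grasp; the last joint's range is limited). The gripper opens to 85 mm and grips with 20 to 120 N. Pads are 22 mm wide; open, the fingers measure 114 mm over their backs; the gripper's body (76 mm by 85 mm) begins 54 mm behind the grasp point. The pads swing forward as they close: fully open they stand 13 mm farther back than shut.
Start: joints at [1.092, 0.313, 0.046, 1.304, 0, 1.431], TCP at [0.191, 0.542, 0.248] pointing down, gripper open.
Joint ranges: [-2.76, 2.76], [-0.86, 1.69], [-1.03, 1.26], [-2.2, 2.34], [-1.47, 1.5], [-3.14, 3.14]. Speed limits (rad/s): [2.57, 2.57, 3.14, 3.14, 3.14, 3.14].

### API

Orientations are given as a unit quaternion [x, y, z, w].
In Python, from bench import * gives the robot as it stands. The module is installed in compiled form; this text tells all that it offers.
- The arm moves only by the tool servo_tool, never from a script. Its argument "rows" is a list of rows, each a list of 5 numbers: the opening in per cent of the stroke, from 0 (shut) to 100 (fully open), then the shift along the tool's x, y, z in cm, then the turn about the tool's z in degrees. In form: [[claw, dx, dy, dz, yaw], ...]. A call has 1 to 10 rows; each row is the pose to reach, as a shift and turn from the pose commanded when the call began, along the tool's axes at that moment; what a row does not reach only later rows make up. A row lasts 1/10 s, in which the tool goes at most 50 mm and 8.59 degrees, less where a joint would pass 70% of its speed; a pose out of reach is approached as far as the arm can. A call with a gripper value outside its range is refused whole. The fingers move at their own pace and stop on an object; "force" is the grip in N (left out, the last holds). Time passes only in rows, so rows that repeat a pose let the fingers close. It gives the time, the measured TCP pose, the force, the opening and the grip force at its end, in the units of the state.
- read_state(): the state, without advancing time (a new reading comes with each control period).
- grab_frame(name): name is "scene" or "top" or "wrist"; returns (picture, depth): 384x512x3 uint8, red, green, blue; 384x512 float32, m along the optical axis (not along the pixel's ray), 0 where there is no reading.
- camera_info(name): a dict with "vertical_fov" (degrees; the focal length in pixels is half the picture's height over the tangent of half this angle, whatever the lens; pixels are square), "cx", "cy" (the principal point, pixels), "xyz" and "orientation" of the camera in the world. Camera axes: x right, y up, looking along -z (the intrinsics and any distortion apply to the point x, -y, -z); pixel columns grow to the right and rows downward; lengths in m; the calibration is good to about 2 mm. A picture is of the moment at which its call begins: read the wrist's pose just before it. camera_info takes no time and is no camera call; for the wrist camera it gives the pose at the moment of the call.
- close_job(): hands the job in; it is judged then, once.
The state is a dict: "time": time; "joint_pos": joint angles; "joint_velocities": joint speeds; "tau": joint torques, N m; "tool_pos": TCP position; "orientation": TCP orientation; "force": force on the tool from outside, world axes, zero at the start; "moment": the same for the moment, N m; "grip_width": finger opening in m; "grasp_force": force on a finger pad.
Only numpy, scipy, OpenCV 4.12 (cv2) and the standard library are available. Lean on these libraries where they do the work, as an engineer would, in place of code of your own. Each camera call takes 0.05 s, during which the arm holds its last target. There are 200 camera calls.

## Working session

There is one attempt and no reset: what is moved stays moved. The work goes in short steps, Python scripts to look and compute and a tool call to move; the robot and the scene stay as the last step left them, time stands still between calls to the robot, and variables do not carry over. Pictures are saved under pics/ and viewed, at most 12 in all, crops included, and the job is handed in when it is done.

Besides the shell and the picture viewer there is one more tool, called after ">>>" as a command line: name --pt "numbers of a row" for each row, then --argument value for the rest. servo_tool: Moves the arm, as the interface text tells. Its arguments: {"type":"object","properties":{"rows":{"type":"array","items":{"type":"array","items":{"type":"number"}}},"force":{"type":"number"}},"required":["rows"]}

```bash
mkdir -p pics; cat > h.py <<'E'
from bench import *
import numpy as np, cv2
from scipy.spatial.transform import Rotation as R
def cloud(name):
    ci=camera_info(name); im,d=grab_frame(name)
    f=192/np.tan(np.radians(ci["vertical_fov"])/2)
    v,u=np.mgrid[0:384,0:512]
    P=np.stack([(u-ci["cx"])/f*d,-(v-ci["cy"])/f*d,-d],-1)
    W=P@R.from_quat(ci["orientation"]).as_matrix().T+np.array(ci["xyz"])
    W[d==0]=np.nan
    return im,d,W
E
python3 - <<'E'
from h import *
s=read_state(); print({k:np.round(v,3) for k,v in s.items()})
for n in("scene","top"):
    ci=camera_info(n); print(ci)
    im,d,W=cloud(n); np.savez(n,im=im,d=d,W=W)
    cv2.imwrite(f"pics/{n}.png",cv2.cvtColor(im,cv2.COLOR_RGB2BGR))
E
```

```text
{'time': np.float64(0.0), 'joint_pos': array([ 1.092,  0.314,  0.045,  1.304, -0.   ,  1.431]), 'joint_velocities': array([ 0.   ,  0.   , -0.   , -0.   , -0.001,  0.001]), 'tau': array([ 3.0000e-03, -4.8063e+01,  2.9853e+01,  1.9000e-02,  0.0000e+00,
        0.0000e+00]), 'tool_pos': array([0.191, 0.542, 0.247]), 'orientation': array([ 0.169,  0.986, -0.001, -0.   ]), 'force': array([ 1.107, -0.164,  0.612]), 'moment': array([0.057, 0.002, 0.022]), 'grasp_force': np.float64(0.0), 'grip_width': np.float64(0.086)}
{'vertical_fov': 55.37122601460503, 'cx': 250.0957937692223, 'cy': 190.17259227730298, 'xyz': array([0.97561416, 0.56930138, 0.61131877]), 'orientation': array([0.14656552, 0.43885001, 0.83601604, 0.29496847])}
{'vertical_fov': 53.238941135764286, 'cx': 260.0724923960539, 'cy': 199.88797552001526, 'xyz': array([ 4.48517296e-01, -4.85522064e-04,  1.05860250e+00]), 'orientation': array([-0.0210303 ,  0.0330924 ,  0.70715799, -0.70596756])}
```

View pics/top.png

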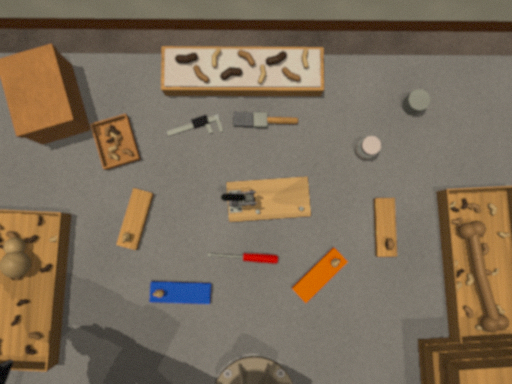

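View pics/scene.png

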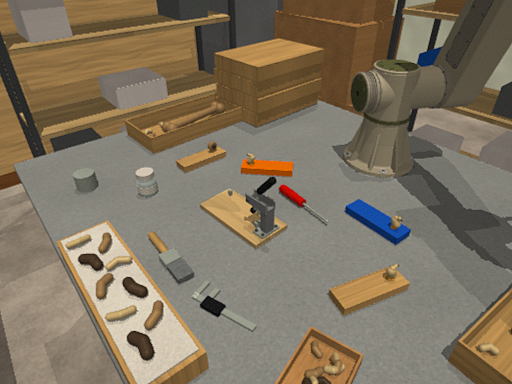

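The top view shows two natural-wood mounts, at (135,220) and (385,227), and the jig at (268,200) with its clamp towards the left. Next I'll zoom in to tell claw from shell, and measure both mounts and the jig.

```bash
python3 - <<'E'
from h import *
a=np.load("top.npz"); b=np.load("scene.npz")
def crop(im,x,y,w,h): return cv2.resize(im[y:y+h,x:x+w],(400,300),interpolation=cv2.INTER_CUBIC)
s,t=b["im"],a["im"]
m=np.vstack([np.hstack([crop(s,325,250,100,75),crop(s,160,120,100,75)]),np.hstack([crop(t,95,180,80,60),crop(t,215,165,104,78)])])
cv2.imwrite("pics/crops.png",cv2.cvtColor(m,cv2.COLOR_RGB2BGR))
W=a["W"];im=a["im"]
hsv=cv2.cvtColor(im,cv2.COLOR_RGB2HSV)
wood=((hsv[...,1]>70)&(hsv[...,0]>8)&(hsv[...,0]<30)).astype(np.uint8)
for nm,(x0,y0,x1,y1),(z0,z1) in (("L",(110,180,160,255),(.012,.032)),("R",(365,190,405,262),(.012,.032)),("jig",(215,170,318,228),(.006,.024))):
    k=np.zeros_like(wood);k[y0:y1,x0:x1]=wood[y0:y1,x0:x1]
    P=W[k>0]; print(nm,len(P),"z pct",np.nanpercentile(P[:,2],[5,25,50,75,95]).round(4))
    q=P[(P[:,2]>z0)&(P[:,2]<z1)]
    r=cv2.minAreaRect(q[:,:2].astype(np.float32)); print(r, cv2.boxPoints(r).round(4).tolist())
    # high points
    reg=W[y0:y1,x0:x1].reshape(-1,3); h=reg[reg[:,2]>z1+.006]; print("high",h.mean(0),h.max(0),len(h))
E
```

```text
L 1395 z pct [0.0016 0.0197 0.0215 0.0229 0.027 ]
((0.4794231355190277, 0.3202079236507416), (0.055848006159067154, 0.16019274294376373), 74.7228012084961) [[0.39480000734329224, 0.31439998745918274], [0.5493000149726868, 0.27219998836517334], [0.5640000104904175, 0.32600000500679016], [0.40950000286102295, 0.36820000410079956]]
high [0.42996553 0.3314165  0.05017396] [0.4422129  0.3409655  0.05936934] 65
R 1361 z pct [0.0034 0.0201 0.022  0.0235 0.0487]
((0.4556364119052887, -0.3605557382106781), (0.16051098704338074, 0.05612321197986603), 1.2449493408203125) [[0.3747999966144562, -0.334199994802475], [0.37599998712539673, -0.3903999924659729], [0.5364999771118164, -0.38690000772476196], [0.5353000164031982, -0.33079999685287476]]
high [ 0.41070212 -0.35826817  0.05224481] [ 0.42480302 -0.34942449  0.06009192] 90
jig 2978 z pct [0.0105 0.0135 0.0149 0.0164 0.0188]
((0.533281147480011, -0.04169386625289917), (0.1103852391242981, 0.2249651998281479), 4.006755352020264) [[0.47040000557899475, 0.06669999659061432], [0.4860999882221222, -0.15780000388622284], [0.5961999893188477, -0.15000000596046448], [0.5805000066757202, 0.07440000027418137]]
high [0.52492504 0.02858886 0.11770234] [0.54774379 0.07505102 0.18041951] 433
```

View pics/crops.png

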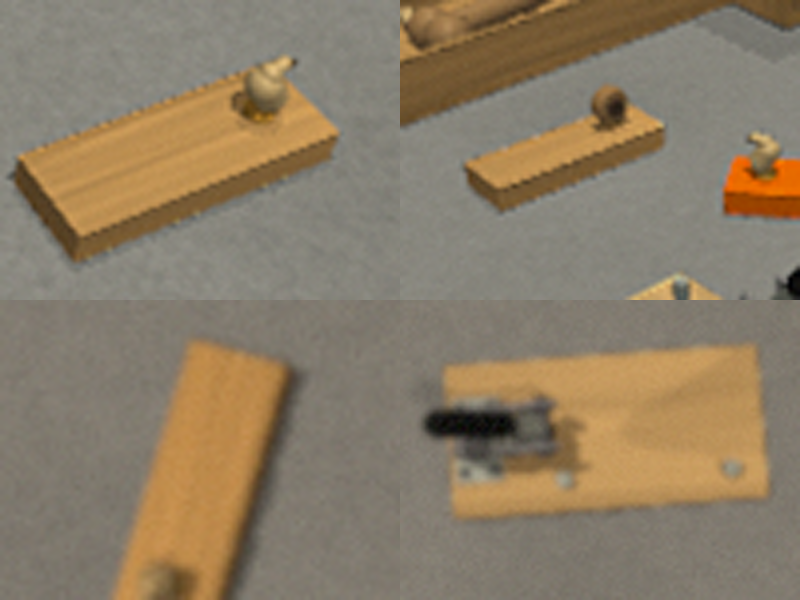

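The left mount at (135,220) in the top view carries the pale claw. The right one carries the dark coiled shell. In the crop, the jig's pins are on its lower side (world −x) and the clamp points to world +y, so jig x ≈ 94° and the mount's x ≈ −15.3°. The sizes match: 160x56 for the mount and 225x110 for the jig.

```bash
cat >> h.py <<'E'
JO=np.array([0.5345,-0.0592]); JA=np.radians(94.0)
def jig(x,y):  # mm -> world m
    c,s=np.cos(JA),np.sin(JA); return JO+np.array([c*x-s*y,s*x+c*y])/1000
def tojig(p):
    c,s=np.cos(JA),np.sin(JA); d=(np.array(p)[:2]-JO)*1000; return np.array([c*d[0]+s*d[1],-s*d[0]+c*d[1]])
def go(xy,z,yaw=None,s=None):
    s=s or read_state(); M=R.from_quat(s["orientation"]).as_matrix()
    d=M.T@(np.array([*xy,z])-s["tool_pos"])*100
    y0=np.degrees(np.arctan2(M[1,0],M[0,0]))
    t=0 if yaw is None else -((yaw-y0+180)%360-180)
    print("yaw0 %.2f"%y0,"dx dy dz cm",d.round(2),"turn",round(t,2), "tilt",M[:,2].round(4))
E
python3 - <<'E'
import bench; print([n for n in dir(bench) if not n.startswith('_')], getattr(bench,'tip_reach',None))
from h import *
print(read_state().keys(),camera_info("wrist"))
go((0.4601,0.3255),0.16,164.7)
E
```

```text
['MotionError', 'camera_info', 'close_job', 'grab_frame', 'read_state', 'tip_reach'] 0.017
dict_keys(['time', 'joint_pos', 'joint_velocities', 'tau', 'tool_pos', 'orientation', 'force', 'moment', 'grasp_force', 'grip_width']) {'vertical_fov': 62.26343616790612, 'cx': 248.17169495990947, 'cy': 189.61783778820185, 'xyz': array([0.11152053, 0.57121092, 0.37170578]), 'orientation': array([-0.13653101, -0.09579316,  0.57021266,  0.80438826])}
yaw0 160.59 dx dy dz cm [-32.58 -11.45   8.76] turn -4.11 tilt [-8.0e-04 -1.5e-03 -1.0e+00]
```

>>> servo_tool --pt "100 -4.5 -1.6 1.2 -0.6" --pt "100 -9 -3.2 2.5 -1.2" --pt "100 -13.5 -4.8 3.7 -1.8" --pt "100 -18 -6.4 4.9 -2.3" --pt "100 -22.5 -7.9 6 -3" --pt "100 -27 -9.5 7.3 -3.5" --pt "100 -31 -10.9 8.4 -4.1" --pt "100 -32.6 -11.4 8.8 -4.1" --pt "100 -32.6 -11.4 8.8 -4.1" --pt "100 -32.6 -11.4 8.8 -4.1"

```text
time: 1.1
tool_pos: [0.4601, 0.3266, 0.1601]
orientation: [0.133, 0.991, -0.0, -0.001]
force: [-0.5, 1.1, 0.0]
grip_width: 0.0854
grasp_force: 0.0
```

```bash
python3 - <<'E'
from h import *
s=read_state(); print(s["tool_pos"],s["time"])
im,d,W=cloud("wrist")
cv2.imwrite("pics/w1.png",cv2.cvtColor(im,cv2.COLOR_RGB2BGR))
hsv=cv2.cvtColor(im,cv2.COLOR_RGB2HSV)
k=(hsv[...,1]>70)&(hsv[...,0]>8)&(hsv[...,0]<30)&(abs(W[...,2]-.022)<.006)&(np.hypot(W[...,0]-.479,W[...,1]-.32)<.12)
q=W[k]; r=cv2.minAreaRect(q[:,:2].astype(np.float32)); print(len(q),q[:,2].mean(),r,cv2.boxPoints(r).round(4).tolist())
go((0.4601,0.3255),0.021,164.7)
E
```

```text
[0.46007989 0.32663687 0.16014548] 1.1
9534 0.020563332800020154 ((0.4790531098842621, 0.32333889603614807), (0.05404715985059738, 0.1599772721529007), 74.82581329345703) [[0.39480000734329224, 0.3181999921798706], [0.5491999983787537, 0.27630001306533813], [0.5633000135421753, 0.32850000262260437], [0.4088999927043915, 0.37040001153945923]]
yaw0 164.74 dx dy dz cm [-0.08 -0.16 13.95] turn 0.04 tilt [-6.e-04  4.e-04 -1.e+00]
```

View pics/w1.png

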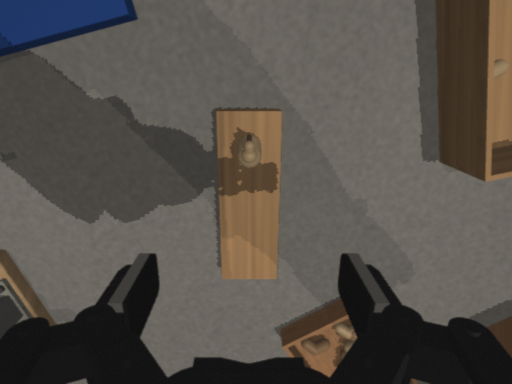

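The claw mount lies upright in the wrist view, with the claw at (250,150). It is centred between the fingers at x≈249. I'll descend, stop part-way to check, then grasp.

>>> servo_tool --pt "100 0 0.1 4 0" --pt "100 0 0.1 8 0" --pt "100 0 0.1 11 0" --pt "100 0 0.1 13 0" --pt "100 0 0.1 13.9 0" --pt "100 0 0.1 13.9 0" --pt "50 0 0.1 13.9 0" --pt "50 0 0.1 13.9 0" --pt "50 0 0.1 13.9 0" --pt "50 0 0.1 13.9 0" --force 40

```text
time: 2.15
tool_pos: [0.4619, 0.3281, 0.0231]
orientation: [0.133, 0.991, 0.001, 0.001]
force: [-1.8, 0.3, 6.1]
grip_width: 0.053
grasp_force: 43.5
```

>>> servo_tool --pt "50 0 0 0 0" --pt "50 0 0 0 0" --pt "50 0 0 0 0" --pt "50 0 0 0 0"

```text
time: 2.55
tool_pos: [0.462, 0.3281, 0.0231]
orientation: [0.133, 0.991, 0.001, 0.001]
force: [-1.1, 0.5, 6.5]
grip_width: 0.0529
grasp_force: 43.5
```

```bash
python3 - <<'E'
from h import *
p=jig(-78,-8); print(p); go(p,0.27,274)
E
```

```text
[ 0.54792152 -0.13645194]
yaw0 164.69 dx dy dz cm [-20.6  -42.48 -24.74] turn -109.31 tilt [ 0.0024  0.0017 -1.    ]
```

>>> servo_tool --pt "50 0 0 -2 0" --pt "50 0 0 -6 0" --pt "50 0 0 -10 0" --pt "50 0 0 -15 0" --pt "50 0 0 -20 0" --pt "50 0 0 -24 0" --pt "50 0 0 -24.7 0" --pt "50 0 0 -24.7 0"

```text
time: 3.35
tool_pos: [0.4617, 0.3277, 0.27]
orientation: [0.133, 0.991, 0.001, 0.002]
force: [-0.3, 0.9, -4.2]
grip_width: 0.0533
grasp_force: 43.5
```

```bash
python3 - <<'E'
from h import *
s=read_state(); print(s["tool_pos"],s["force"],s["grip_width"])
p=jig(-78,-8); print(p); go(p,0.27,274)
E
```

```text
[0.46168689 0.32774545 0.26999263] [-0.33870731  0.88106856 -4.18220684] 0.053315536321547466
[ 0.54792152 -0.13645194]
yaw0 164.68 dx dy dz cm [-20.58 -42.49  -0.06] turn -109.32 tilt [ 0.0033  0.0018 -1.    ]
```

>>> servo_tool --pt "50 -2 -4 0 -8" --pt "50 -4 -8.3 0 -16.5" --pt "50 -6.2 -12.7 0 -25" --pt "50 -8.4 -17.2 0 -33.5" --pt "50 -10.6 -21.8 0 -42" --pt "50 -12.8 -26.4 0 -50" --pt "50 -15 -31 0 -58.5" --pt "50 -17.2 -35.5 0 -67" --pt "50 -19.2 -39.6 0 -75" --pt "50 -20.6 -42.5 0 -83"

```text
time: 4.35
tool_pos: [0.5426, -0.1181, 0.2653]
orientation: [-0.525, 0.851, 0.002, -0.001]
force: [1.5, 0.3, -3.2]
grip_width: 0.0528
grasp_force: 43.7
```

>>> servo_tool --pt "50 0 0 0 -8" --pt "50 0 0 0 -16" --pt "50 0 0 0 -22" --pt "50 0 0 0 -26.3" --pt "50 0 0 0 -26.3" --pt "50 0 0 0 -26.3"

```text
time: 4.95
tool_pos: [0.543, -0.1164, 0.2663]
orientation: [-0.702, 0.712, 0.002, -0.001]
force: [0.2, 1.3, -3.4]
grip_width: 0.0529
grasp_force: 43.8
```

```bash
python3 - <<'E'
from h import *
s=read_state(); print(s["tool_pos"],s["force"],s["grip_width"],s["joint_pos"].round(2))
im,d,W=cloud("wrist"); ci=camera_info("wrist"); np.savez("w2",im=im,d=d,W=W)
cv2.imwrite("pics/w2.png",cv2.cvtColor(im,cv2.COLOR_RGB2BGR))
p=jig(-78,-8); print(p); go(p,0.27,274)
E
```

```text
[ 0.54300186 -0.11638423  0.26629913] [ 0.17852872  1.26214366 -3.40244967] 0.05288900263291916 [-0.36  0.27  0.04  1.34  0.   -1.91]
[ 0.54792152 -0.13645194]
yaw0 -90.82 dx dy dz cm [ 2.   -0.5  -0.33] turn -4.82 tilt [-0.0025  0.001  -1.    ]
```

View pics/w2.png

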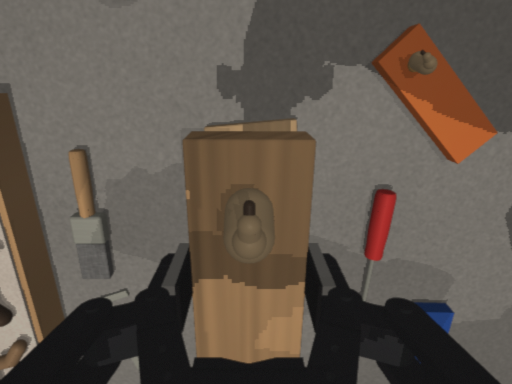

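>>> servo_tool --pt "50 1 -0.2 0 -4.8" --pt "50 2 -0.5 0 -4.8" --pt "50 2 -0.5 0 -4.8" --pt "50 2 -0.5 0 -4.8"

```text
time: 5.4
tool_pos: [0.5485, -0.1369, 0.268]
orientation: [0.731, -0.682, -0.0, -0.0]
force: [-0.2, 0.8, -3.0]
grip_width: 0.053
grasp_force: 43.8
```

```bash
python3 - <<'E'
from h import *
a=np.load("scene.npz"); W=a["W"]; hsv=cv2.cvtColor(a["im"],cv2.COLOR_RGB2HSV)
k=(hsv[...,1]>70)&(hsv[...,0]>8)&(hsv[...,0]<30)&(abs(W[...,2]-.015)<.006)&(abs(W[...,0]-.533)<.09)&(abs(W[...,1]+.04)<.15)
q=W[k]; r=cv2.minAreaRect(q[:,:2].astype(np.float32)); print(len(q),q[:,2].mean(),r,cv2.boxPoints(r).round(4).tolist())
T=np.load("top.npz")["W"]
for n,w in(("top",T),("scene",W)):
    # steel pins: points just above board top, away from clamp
    P=w.reshape(-1,3); J=np.array([tojig(p) for p in P[(abs(P[:,0]-.53)<.08)&(abs(P[:,1]+.05)<.13)&(P[:,2]>.024)&(P[:,2]<.035)]])
    J=J[(J[:,1]>15)]; print(n,J[J[:,0]<0].mean(0),len(J),J[abs(J[:,0]-50)<12].mean(0))
s=read_state();print(s["tool_pos"],tojig(s["tool_pos"])); go(jig(-78,-8),0.27,274)
E
```

```text
1769 0.01342699762889125 ((0.5329145789146423, -0.03678857535123825), (0.11107074469327927, 0.22490951418876648), 4.121191024780273) [[0.46939998865127563, 0.0714000016450882], [0.48559999465942383, -0.15289999544620514], [0.5964000225067139, -0.14499999582767487], [0.5802000164985657, 0.07940000295639038]]
top [-67.53279531  32.67225801] 37 [50.51310545 33.58867928]
scene [-62.87480285  33.71342176] 17 [55.39351327 30.26338877]
[ 0.54854662 -0.1368672   0.26799592] [-78.45784987  -8.59461252]
yaw0 -86.06 dx dy dz cm [-0.05  0.06 -0.2 ] turn -0.06 tilt [-4.e-04  6.e-04 -1.e+00]
```

>>> servo_tool --pt "50 0 -1.25 3 0" --pt "50 0 -1.25 7.5 0" --pt "50 0 -1.25 12 0" --pt "50 0 -1.25 16 0" --pt "50 0 -1.25 19 0" --pt "50 0 -1.25 21 0" --pt "50 0 -1.25 22 0" --pt "50 0 -1.25 22.4 0" --pt "50 0 -1.25 22.4 0" --pt "50 0 -1.25 22.4 0"

```text
time: 6.4
tool_pos: [0.5622, -0.1361, 0.0457]
orientation: [0.732, -0.682, 0.001, -0.001]
force: [0.0, 0.1, -2.3]
grip_width: 0.0526
grasp_force: 43.7
```

```bash
python3 - <<'E'
from h import *
s=read_state();print(s["tool_pos"],s["force"],tojig(s["tool_pos"]))
t,d,W=cloud("top"); b,_,_=cloud("scene")
def crop(im,x,y,w,h): return cv2.resize(im[y:y+h,x:x+w],(400,300),interpolation=cv2.INTER_CUBIC)
m=np.hstack([crop(t,210,150,120,90),crop(b,170,150,140,105)])
cv2.imwrite("pics/c3.png",cv2.cvtColor(m,cv2.COLOR_RGB2BGR))
E
```

```text
[ 0.56215834 -0.13613642  0.04565993] [ 0.04571609  0.06848958 -2.26155568] [-78.67835375 -22.22415712]
```

View pics/c3.png

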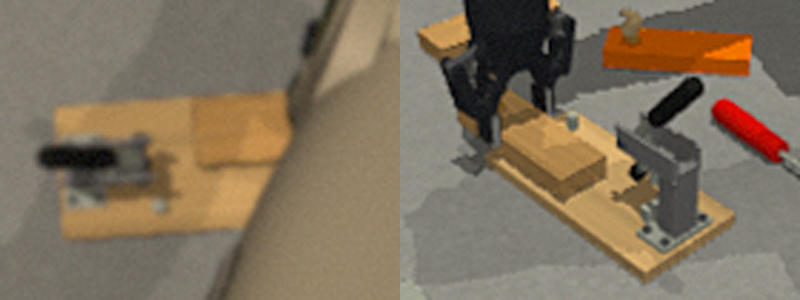

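The mount hovers parallel over the board. In the scene crop the finger is clear of the pin at (572,122), and the bare end is short of the clamp. I'll lower it to light contact.

>>> servo_tool --pt "50 0 0 0.2 0" --pt "50 0 0 0.4 0" --pt "50 0 0 0.5 0" --pt "50 0 0 0.5 0"

```text
time: 6.9
tool_pos: [0.5609, -0.1358, 0.0391]
orientation: [0.732, -0.682, -0.0, 0.0]
force: [-0.6, -0.5, -3.7]
grip_width: 0.053
grasp_force: 43.8
```

>>> servo_tool --pt "50 0 0 0.1 0" --pt "50 0 0 0.15 0" --pt "50 0 0 0.2 0" --pt "50 0 0 0.2 0"

```text
time: 7.3
tool_pos: [0.5611, -0.1359, 0.0381]
orientation: [0.732, -0.682, 0.0, -0.0]
force: [-1.9, 0.3, 3.9]
grip_width: 0.053
grasp_force: 44.6
```

>>> servo_tool --pt "50 0 0 -0.07 0" --pt "50 -0.8 0 -0.07 0" --pt "50 -1.6 0 -0.07 0" --pt "50 -2.4 0 -0.07 0" --pt "50 -3.2 0 -0.07 0" --pt "50 -4.0 0 -0.07 0" --pt "50 -4.5 0 -0.07 0" --pt "50 -4.5 0 -0.07 0"

```text
time: 8.1
tool_pos: [0.5579, -0.0894, 0.0382]
orientation: [0.732, -0.681, -0.0, -0.001]
force: [0.4, 2.9, 2.6]
grip_width: 0.0527
grasp_force: 44.4
```

>>> servo_tool --pt "50 0 0.4 0 0" --pt "50 0 0.8 0 0" --pt "50 0 1.2 0 0" --pt "50 0 1.6 0 0" --pt "50 0 1.75 0 0" --pt "50 0 1.75 0 0"

```text
time: 8.7
tool_pos: [0.54, -0.0925, 0.0381]
orientation: [0.732, -0.682, -0.0, 0.0]
force: [0.9, -0.4, 2.7]
grip_width: 0.0529
grasp_force: 44.4
```

```bash
python3 - <<'E'
from h import *
s=read_state();print(s["tool_pos"],s["force"],s["moment"],tojig(s["tool_pos"])); go(jig(-18,0),.0385,274)
E
```

```text
[ 0.54000122 -0.09245945  0.03812726] [ 0.90540593 -0.35818655  2.69043474] [-0.11668783 -0.03641422 -0.09472476] [-33.56218186  -3.16775788]
yaw0 -85.96 dx dy dz cm [-1.56  0.32 -0.04] turn 0.04 tilt [-3.e-04 -2.e-04 -1.e+00]
```

>>> servo_tool --pt "50 -0.4 0 0 0" --pt "50 -0.8 0 0 0" --pt "50 -1.2 0 0 0" --pt "50 -1.2 0 0 0"

```text
time: 9.1
tool_pos: [0.5395, -0.0797, 0.0381]
orientation: [0.732, -0.681, -0.0, 0.0]
force: [0.5, -2.1, 5.5]
grip_width: 0.0528
grasp_force: 44.6
```

>>> servo_tool --pt "50 -0.1 0 0 0" --pt "50 -0.2 0 0 0" --pt "50 -0.3 0 0 0" --pt "50 -0.3 0 0 0"

```text
time: 9.5
tool_pos: [0.5396, -0.0773, 0.0382]
orientation: [0.732, -0.682, 0.0, -0.0]
force: [-0.6, -4.2, 5.1]
grip_width: 0.053
grasp_force: 44.7
```

>>> servo_tool --pt "50 -0.1 0 -0.03 0" --pt "50 -0.2 0 -0.03 0" --pt "50 -0.2 0 -0.03 0"

```text
time: 9.8
tool_pos: [0.5391, -0.075, 0.0381]
orientation: [0.732, -0.681, -0.0, -0.0]
force: [-0.1, -3.1, 3.0]
grip_width: 0.0526
grasp_force: 44.4
```

>>> servo_tool --pt "50 -0.1 0 0 0" --pt "50 -0.2 0 0 0" --pt "50 -0.2 0 0 0"

```text
time: 10.1
tool_pos: [0.5392, -0.0749, 0.0382]
orientation: [0.732, -0.682, 0.001, 0.001]
force: [0.4, -10.3, 0.3]
grip_width: 0.0534
grasp_force: 44.2
```

>>> servo_tool --pt "50 0.2 0 0 0" --pt "50 0.2 0.1 0 0" --pt "50 0.2 0.2 0 0" --pt "50 0.2 0.2 0 0"

```text
time: 10.5
tool_pos: [0.5374, -0.0751, 0.0382]
orientation: [0.732, -0.681, 0.0, -0.0]
force: [3.1, -1.4, -0.0]
grip_width: 0.053
grasp_force: 44.1
```

>>> servo_tool --pt "50 0 0.1 0 0" --pt "50 0 0.2 0 0" --pt "50 0 0.2 0 0"

```text
time: 10.8
tool_pos: [0.5349, -0.0753, 0.0382]
orientation: [0.732, -0.682, -0.0, 0.0]
force: [1.8, -0.6, -0.6]
grip_width: 0.0524
grasp_force: 44.1
```

```bash
python3 - <<'E'
from h import *
s=read_state();print(s["tool_pos"],s["force"],s["moment"],tojig(s["tool_pos"])); go(jig(-16,0),.0385,274)
E
```

```text
[ 0.53485994 -0.07531101  0.0381676 ] [ 1.7644232  -0.60331133 -0.55692881] [-0.23758207 -0.40093555 -0.13708218] [-16.09686916   0.76477939]
yaw0 -85.92 dx dy dz cm [-0.01 -0.08 -0.03] turn 0.08 tilt [-5.e-04  4.e-04 -1.e+00]
```

>>> servo_tool --pt "50 0 0.1 0 0" --pt "50 0 0.1 0 0" --pt "50 0 0.1 0 0"

```text
time: 11.1
tool_pos: [0.5345, -0.0753, 0.0382]
orientation: [0.732, -0.681, -0.0, -0.0]
force: [4.7, 0.4, -3.3]
grip_width: 0.0525
grasp_force: 43.8
```

>>> servo_tool --pt "50 0 0.1 0 0" --pt "50 0 0.1 0 0" --pt "50 0 0.1 0 0"

```text
time: 11.4
tool_pos: [0.5344, -0.0753, 0.0383]
orientation: [0.732, -0.681, 0.001, -0.001]
force: [7.7, 0.6, -4.7]
grip_width: 0.053
grasp_force: 43.6
```

>>> servo_tool --pt "50 0 0.1 0 0" --pt "50 0 0.1 0 0" --pt "50 0 0.1 0 0"

```text
time: 11.7
tool_pos: [0.5343, -0.0753, 0.0384]
orientation: [0.732, -0.681, 0.001, -0.002]
force: [9.2, 1.1, -7.0]
grip_width: 0.053
grasp_force: 43.6
```

```bash
python3 - <<'E'
from h import *
s=read_state();print(s["tool_pos"],s["force"],s["moment"],tojig(s["tool_pos"])); go(jig(-16,0),.0385,274)
E
```

```text
[ 0.53429946 -0.07529906  0.03842309] [ 9.17801121  1.13805595 -6.95132346] [ 0.27437395 -1.92206159  0.30157872] [-16.04585168   1.32306694]
yaw0 -85.85 dx dy dz cm [-0.   -0.13 -0.01] turn 0.15 tilt [ 0.0039  0.0012 -1.    ]
```

>>> servo_tool --pt "70 0 0 0 0" --pt "70 0 0 0 0" --pt "70 0 0 0 0" --pt "70 0 0 0 0"

```text
time: 12.1
tool_pos: [0.5316, -0.0754, 0.0381]
orientation: [0.732, -0.682, -0.001, 0.0]
force: [0.9, 0.5, -0.8]
grip_width: 0.06
grasp_force: 0.8
```

>>> servo_tool --pt "70 0 0.1 0 0" --pt "70 0 0.2 0 0" --pt "70 0 0.2 0 0"

```text
time: 12.4
tool_pos: [0.5314, -0.0756, 0.0387]
orientation: [0.732, -0.681, 0.001, -0.001]
force: [5.3, 3.6, -1.1]
grip_width: 0.0596
grasp_force: 2.6
```

```bash
python3 - <<'E'
from h import *
s=read_state();print(s["tool_pos"],s["force"],s["moment"],s["grip_width"],tojig(s["tool_pos"])); go(jig(-16,0),.0385,274)
E
```

```text
[ 0.53141535 -0.07555598  0.03873087] [ 5.29936032  3.5657569  -1.12054906] [ 0.63318185 -0.95600332  0.07383222] 0.05957347475347465 [-16.10096142   4.21807252]
yaw0 -85.90 dx dy dz cm [-0.01 -0.42  0.02] turn 0.1 tilt [ 2.6e-03  9.0e-04 -1.0e+00]
```

>>> servo_tool --pt "70 0 0.12 0 0" --pt "70 0 0.2 0 0" --pt "70 0 0.2 0 0" --pt "70 0 0.2 0 0"

```text
time: 12.8
tool_pos: [0.5312, -0.0756, 0.0394]
orientation: [0.732, -0.681, 0.002, -0.003]
force: [8.0, 4.4, -1.5]
grip_width: 0.0594
grasp_force: 4.2
```

```bash
python3 - <<'E'
from h import *
s=read_state();print(s["tool_pos"],s["force"],s["moment"],s["grip_width"],tojig(s["tool_pos"]))
E
```

```text
[ 0.53118199 -0.07561065  0.03935392] [ 7.98781476  4.41666152 -1.48938032] [ 0.89760292 -1.59599606  0.07181198] 0.05939172158519328 [-16.1392251    4.45467674]
```

>>> servo_tool --pt "70 0 -0.4 0 0" --pt "70 0 -0.7 0 0" --pt "75 0 -0.7 -2 0" --pt "75 0 -0.7 -6 0" --pt "75 0 -0.7 -9 0" --pt "75 0 -0.7 -9.5 0" --pt "75 0 -0.7 -9.5 0"

```text
time: 13.5
tool_pos: [0.5354, -0.0759, 0.1341]
orientation: [0.732, -0.682, 0.001, -0.0]
force: [-0.4, -0.9, 0.2]
grip_width: 0.0641
grasp_force: 0.0
```

```bash
python3 - <<'E'
from h import *
s=read_state();print(s["tool_pos"],s["force"],s["moment"],s["grip_width"],tojig(s["tool_pos"])); go(jig(-97,1),.14,274)
E
```

```text
[ 0.5354318  -0.07590859  0.13410159] [-0.38821644 -0.93670902  0.16349691] [ 0.03722024 -0.02142028 -0.0595726 ] 0.06406045360565168 [-16.7328916    0.23600011]
yaw0 -85.95 dx dy dz cm [ 8.03  0.08 -0.58] turn 0.05 tilt [ 1.1e-03 -8.0e-04 -1.0e+00]
```

>>> servo_tool --pt "0 2.5 0.1 0 0" --pt "0 5.5 0.1 0 0" --pt "0 8 0.1 0 0" --pt "0 8 0.1 0 0" --pt "0 8 0.1 0 0" --pt "0 8 0.1 0 0"

```text
time: 14.1
tool_pos: [0.5389, -0.1545, 0.132]
orientation: [0.732, -0.681, -0.001, 0.0]
force: [-1.4, -0.2, 0.6]
grip_width: -0.0003
grasp_force: 0.0
```

```bash
python3 - <<'E'
from h import *
s=read_state();print(s["tool_pos"],s["force"],s["grip_width"],tojig(s["tool_pos"])); go(jig(-97,1),.039,274)
im,d,W=cloud("wrist"); b,_,_=cloud("scene")
def crop(im,x,y,w,h): return cv2.resize(im[y:y+h,x:x+w],(400,300),interpolation=cv2.INTER_CUBIC)
m=np.hstack([crop(im,0,0,512,384),crop(b,170,130,160,120)])
cv2.imwrite("pics/c4.png",cv2.cvtColor(m,cv2.COLOR_RGB2BGR))
E
```

```text
[ 0.53886814 -0.15445587  0.13201752] [-1.37566649 -0.23088649  0.60192705] -0.0003004856214745779 [-95.32853694   2.28721056]
yaw0 -85.91 dx dy dz cm [ 0.18 -0.15  9.3 ] turn 0.09 tilt [-0.0026  0.0014 -1.    ]
```

View pics/c4.png

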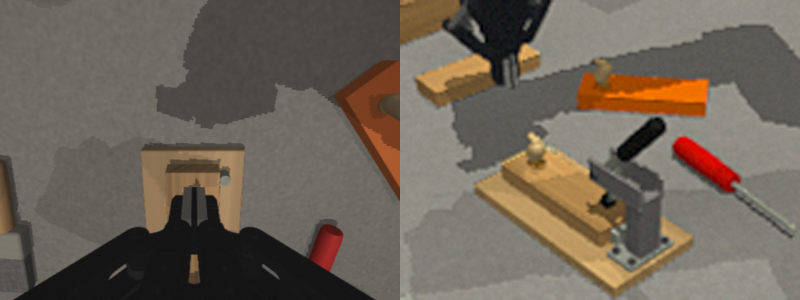

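The mount lies flat on the board under the foot, against the pin side, with the claw intact. The closed fingers are beyond its claw end, so I'll descend behind that end.

>>> servo_tool --pt "0 0.3 -0.15 0 0" --pt "0 0.3 -0.15 3 0" --pt "0 0.3 -0.15 6 0" --pt "0 0.3 -0.15 8 0" --pt "0 0.3 -0.15 9.1 0" --pt "0 0.3 -0.15 9.1 0"

```text
time: 14.8
tool_pos: [0.5407, -0.1576, 0.0409]
orientation: [0.732, -0.681, -0.001, 0.0]
force: [-0.9, 0.1, -0.2]
grip_width: -0.0002
grasp_force: 0.0
```

>>> servo_tool --pt "0 -0.2 0 0 0" --pt "0 -0.4 0 0 0" --pt "0 -0.5 0 0 0" --pt "0 -0.5 0 0 0"

```text
time: 15.2
tool_pos: [0.5418, -0.1533, 0.0432]
orientation: [0.732, -0.681, 0.001, -0.0]
force: [-0.5, -0.7, -0.9]
grip_width: 0.0005
grasp_force: 0.0
```

```bash
python3 - <<'E'
from h import *
s=read_state();print(s["tool_pos"],s["force"],s["grip_width"],tojig(s["tool_pos"])); go(jig(-97,1),.039,274)
E
```

```text
[ 0.54183439 -0.1532906   0.04318464] [-0.47155374 -0.65276927 -0.88565019] 0.0005439004200064003 [-94.37301995  -0.7530965 ]
yaw0 -85.91 dx dy dz cm [0.26 0.18 0.42] turn 0.09 tilt [ 1.4e-03 -5.0e-04 -1.0e+00]
```

>>> servo_tool --pt "0 -0.1 0.15 0.2 0" --pt "0 -0.3 0.15 0.2 0" --pt "0 -0.4 0.15 0.2 0" --pt "0 -0.4 0.15 0.2 0"

```text
time: 15.6
tool_pos: [0.5394, -0.1492, 0.0403]
orientation: [0.732, -0.681, -0.0, -0.0]
force: [-0.7, 0.6, 0.4]
grip_width: -0.0004
grasp_force: 0.0
```

>>> servo_tool --pt "0 -0.1 0 0 0" --pt "0 -0.2 0 0 0" --pt "0 -0.2 0 0 0"

```text
time: 15.9
tool_pos: [0.5397, -0.1483, 0.0404]
orientation: [0.732, -0.682, 0.001, 0.001]
force: [0.1, -3.6, -1.0]
grip_width: -0.0001
grasp_force: 2.2
```

>>> servo_tool --pt "0 -0.1 0 0 0" --pt "0 -0.2 0 0 0" --pt "0 -0.2 0 0 0" --pt "0 -0.2 0 0 0"

```text
time: 16.3
tool_pos: [0.5402, -0.1482, 0.0409]
orientation: [0.731, -0.682, 0.002, 0.001]
force: [0.5, -9.4, -0.4]
grip_width: 0.0001
grasp_force: 4.9
```

>>> servo_tool --pt "0 -0.1 0 0 0" --pt "0 -0.1 0 0 0" --pt "0 -0.1 0 0 0"

```text
time: 16.6
tool_pos: [0.5405, -0.1481, 0.0412]
orientation: [0.731, -0.682, 0.003, 0.002]
force: [0.1, -12.7, -0.5]
grip_width: 0.0003
grasp_force: 6.1
```

>>> servo_tool --pt "0 -0.08 0 0 0" --pt "0 -0.08 0 0 0" --pt "0 -0.08 0 0 0" --pt "0 -0.08 0 0 0" --pt "0 -0.08 0 0 0"

```text
time: 17.1
tool_pos: [0.5407, -0.148, 0.0414]
orientation: [0.731, -0.683, 0.004, 0.002]
force: [0.5, -14.4, -1.3]
grip_width: -0.0002
grasp_force: 7.1
```

>>> servo_tool --pt "0 0.2 0 0 0" --pt "0 0.6 0 0 0" --pt "0 1.2 0 -0.5 0" --pt "0 1.6 0 -4 0" --pt "0 1.6 0 -8 0" --pt "0 1.6 0 -10 0" --pt "0 1.6 0 -10 0"

```text
time: 17.8
tool_pos: [0.5424, -0.1603, 0.1443]
orientation: [0.732, -0.681, 0.003, -0.001]
force: [-0.1, 0.0, 0.1]
grip_width: -0.0005
grasp_force: 0.0
```

```bash
python3 - <<'E'
from h import *
s=read_state();print(s["tool_pos"],s["force"],s["grip_width"],tojig(s["tool_pos"]),s["time"])
for n in("top","scene"):
    im,d,W=cloud(n); np.savez(n+"2",im=im,d=d,W=W)
a,b=np.load("top2.npz")["im"],np.load("scene2.npz")["im"]
def crop(im,x,y,w,h): return cv2.resize(im[y:y+h,x:x+w],(400,300),interpolation=cv2.INTER_CUBIC)
m=np.hstack([crop(a,215,155,104,78),crop(b,190,150,120,90)])
cv2.imwrite("pics/c5.png",cv2.cvtColor(m,cv2.COLOR_RGB2BGR))
for f in("top","scene"):   # handle geometry in jig mm
    W=np.load(f+".npz")["W"].reshape(-1,3)
    J=np.array([[*tojig(p),p[2]*1000] for p in W[(abs(W[:,0]-.53)<.07)&(abs(W[:,1]-.04)<.1)&(W[:,2]>.12)]])
    print(f,len(J),J.min(0).round(1),J.max(0).round(1)); 
    for z in(130,150,165): 
        k=J[abs(J[:,2]-z)<4]; print(z,k.mean(0).round(1),k[:,1].min().round(1),k[:,1].max().round(1))
E
```

```text
[ 0.54238168 -0.16025515  0.14428902] [-0.09589808  0.00633043  0.11077735] -0.00050319253524046 [-101.35877913   -0.81323252] 17.8
top 180 [ 79.5  -8.1 121.7] [134.7   9.3 180.4]
130 [ 85.3   2.6 129.8] -5.7 8.8
150 [102.    1.7 150.4] -7.7 9.1
165 [114.9   1.9 164.9] -7.1 9.3
scene 171 [ 84.8  -9.5 121.4] [138.8   7.4 176.8]
130 [100.5  -5.4 129.5] -8.3 1.9
150 [115.6  -5.6 150. ] -9.0 2.0
165 [128.6  -4.5 165.1] -9.5 4.0
```

View pics/c5.png

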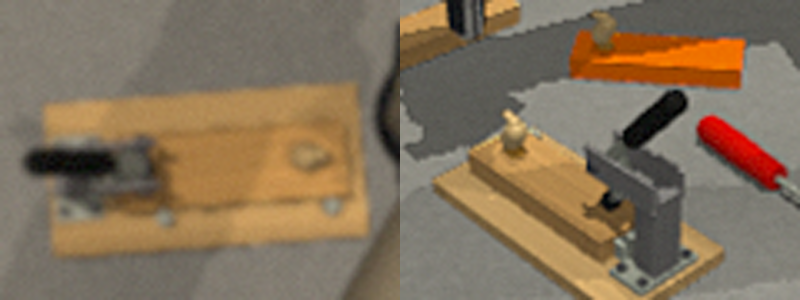

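Both views show the mount touching the pins at (165,217) and (330,205) in the left crop, with its bare end under the clamp at the stop. The end press read 14.4 N. Next is the handle.

```bash
cat >> h.py <<'E'
JO=jig(2,1)
E
python3 - <<'E'
from h import *
print(tojig(read_state()["tool_pos"])); go(jig(82,0),.25,274)
E
```

```text
[-102.37686045    0.15456788]
yaw0 -85.91 dx dy dz cm [-18.44  -0.05 -10.93] turn 0.09 tilt [ 9.e-04  2.e-04 -1.e+00]
```

>>> servo_tool --pt "0 0 0 -4 0" --pt "0 0 0 -8 0" --pt "0 0 0 -10.6 0" --pt "0 0 0 -10.6 0"

```text
time: 18.3
tool_pos: [0.5415, -0.1599, 0.249]
orientation: [0.732, -0.681, 0.002, -0.001]
force: [-0.5, -0.3, 0.0]
grip_width: 0.0001
grasp_force: 0.0
```

>>> servo_tool --pt "0 -4 0.2 0 0" --pt "0 -8.5 0.2 0 0" --pt "0 -13 0.2 0 0" --pt "0 -17 0.2 0 0" --pt "0 -18.4 0.2 0 0" --pt "0 -18.4 0.2 0 0" --pt "0 -18.4 0.2 0 0"

```text
time: 19.0
tool_pos: [0.5248, 0.0235, 0.245]
orientation: [0.732, -0.681, -0.001, 0.001]
force: [-0.6, 0.0, -0.4]
grip_width: 0.0001
grasp_force: 0.0
```

```bash
python3 - <<'E'
from h import *
s=read_state();print(s["tool_pos"],tojig(s["tool_pos"]),s["force"]); go(jig(84,0),.183,274)
E
```

```text
[0.52480476 0.02353244 0.24501427] [81.20720895  2.90049841] [-0.58534162  0.03976158 -0.42396055]
yaw0 -85.90 dx dy dz cm [-0.28 -0.3   6.2 ] turn 0.1 tilt [-2.e-03 -2.e-04 -1.e+00]
```

>>> servo_tool --pt "0 -0.2 -0.3 2 0" --pt "0 -0.2 -0.3 4 0" --pt "0 -0.2 -0.3 5.6 0" --pt "0 -0.2 -0.3 6.0 0" --pt "0 -0.2 -0.3 6.0 0" --pt "0 -0.2 -0.3 6.0 0"

```text
time: 19.6
tool_pos: [0.5285, 0.0252, 0.1869]
orientation: [0.731, -0.682, 0.0, -0.0]
force: [-0.3, 0.6, -0.1]
grip_width: -0.0
grasp_force: 0.0
```

```bash
python3 - <<'E'
from h import *
s=read_state();print(s["tool_pos"],tojig(s["tool_pos"]),s["force"])
b,_,_=cloud("scene")
cv2.imwrite("pics/c6.png",cv2.cvtColor(cv2.resize(b[90:240,170:370],(800,600),interpolation=cv2.INTER_CUBIC),cv2.COLOR_RGB2BGR))
# tip-corner path: TCP targets relative to handle angle
x0,y0=tojig(s["tool_pos"]); z0=s["tool_pos"][2]*1000
for q in np.arange(0,.91,.1):
    e=.94-q; gx=62+80*np.cos(e)-9*np.sin(e); gz=91+80*np.sin(e)+9*np.cos(e)
    print(round(q,2),"grip",round(gx,1),round(gz,1),"tool d cm",round(-(gx-11-x0)/10,2),round((z0-gz-17)/10,2))
E
```

```text
[0.52850074 0.02518452 0.18686538] [82.59745124 -0.9017226 ] [-0.34331554  0.60311123 -0.11508772]
0.0 grip 101.9 160.9 tool d cm -0.83 0.9
0.1 grip 108.7 156.6 tool d cm -1.51 1.33
0.2 grip 115.0 151.6 tool d cm -2.14 1.83
0.3 grip 120.8 146.0 tool d cm -2.72 2.39
0.4 grip 126.0 139.9 tool d cm -3.24 3.0
0.5 grip 130.5 133.2 tool d cm -3.69 3.66
0.6 grip 134.4 126.2 tool d cm -4.08 4.37
0.7 grip 137.6 118.8 tool d cm -4.4 5.11
0.8 grip 140.0 111.1 tool d cm -4.64 5.88
0.9 grip 141.6 103.2 tool d cm -4.8 6.67
```

View pics/c6.png

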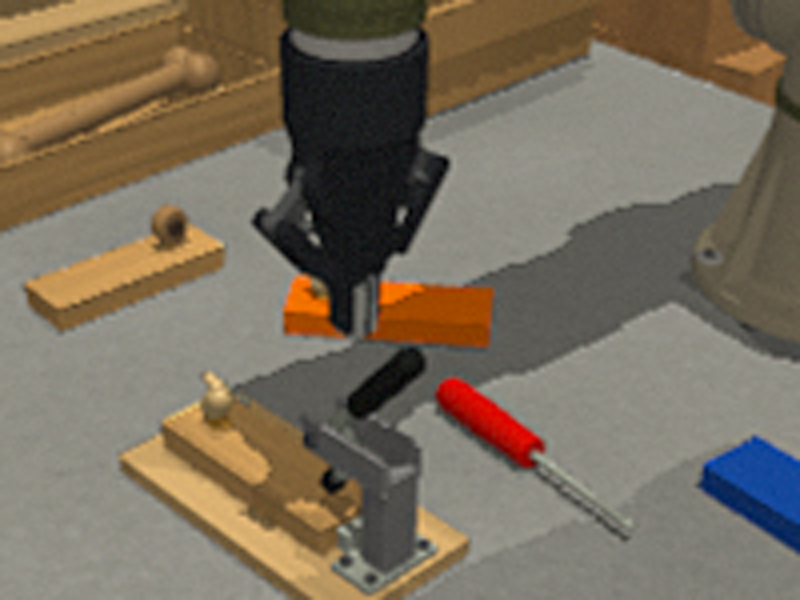

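The closed fingertips sit just above and on the clamp side of the black handle sleeve (fingers at (360,320), handle at (390,380)), and nothing else is close. I'll push along the arc.

>>> servo_tool --pt "0 -0.5 0.1 0.5 0" --pt "0 -0.85 0.1 0.9 0" --pt "0 -1.2 0.1 1.1 0" --pt "0 -1.5 0.1 1.35 0" --pt "0 -1.5 0.1 1.35 0"

```text
time: 20.15
tool_pos: [0.5257, 0.0415, 0.1725]
orientation: [0.732, -0.681, -0.0, 0.0]
force: [-0.1, -0.4, 0.1]
grip_width: 0.0003
grasp_force: 0.0
```

>>> servo_tool --pt "0 -0.3 0 0.25 0" --pt "0 -0.65 0 0.5 0" --pt "0 -0.65 0 0.5 0"

```text
time: 20.45
tool_pos: [0.5253, 0.0478, 0.1675]
orientation: [0.732, -0.681, -0.0, -0.0]
force: [0.7, -0.5, -0.1]
grip_width: -0.0001
grasp_force: 0.0
```

```bash
python3 - <<'E'
from h import *
s=read_state();print(s["tool_pos"],tojig(s["tool_pos"]),s["force"])
E
```

```text
[0.5253378  0.04781273 0.16745228] [105.39117939   0.67504673] [ 0.6946699  -0.53770671 -0.10045918]
```

>>> servo_tool --pt "0 -0.3 0 0.28 0" --pt "0 -0.55 0 0.56 0" --pt "0 -0.8 0 0.85 0" --pt "0 -1.1 0 1.17 0" --pt "0 -1.1 0 1.17 0"

```text
time: 20.95
tool_pos: [0.5249, 0.0584, 0.1562]
orientation: [0.732, -0.681, 0.0, -0.0]
force: [-0.9, -1.5, 4.3]
grip_width: -0.0001
grasp_force: 1.7
```

```bash
python3 - <<'E'
from h import *
s=read_state();print(s["tool_pos"],tojig(s["tool_pos"]),s["force"])
b,_,W=cloud("scene")
P=W.reshape(-1,3);I=b.reshape(-1,3).max(1)
J=np.array([[*tojig(p),p[2]*1000] for p in P[(I<50)&(abs(P[:,0]-.53)<.03)&(P[:,1]>.02)&(P[:,1]<.12)&(P[:,2]>.1)&(P[:,2]<.19)]])
print(len(J)); 
for x in range(85,150,8):
    k=J[abs(J[:,0]-x)<4]; 
    if len(k): print(x,k[:,2].max().round(1),len(k))
cv2.imwrite("pics/c7.png",cv2.cvtColor(cv2.resize(b[130:220,220:340],(800,600),interpolation=cv2.INTER_CUBIC),cv2.COLOR_RGB2BGR))
E
```

```text
[0.52486547 0.05841297 0.1562061 ] [115.99854261   0.40679099] [-0.86680626 -1.47113148  4.28519156]
288
93 119.9 10
101 124.5 17
109 189.5 31
117 167.9 38
125 189.9 81
133 189.8 46
141 150.2 21
149 152.1 25
```

View pics/c7.png

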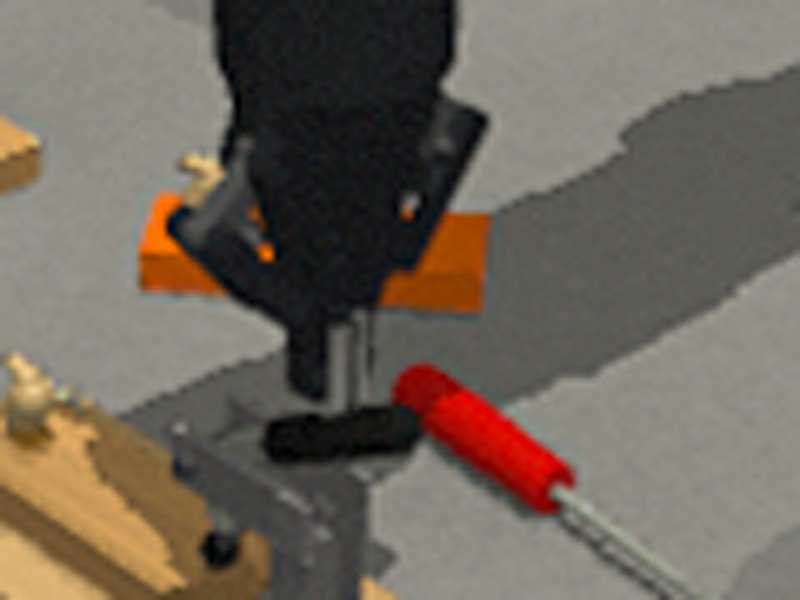

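The fingertips rest on the sleeve, the handle is partly down, and the push reads 4.3 N. I'll continue along the arc.

>>> servo_tool --pt "0 -0.25 0 0.33 0" --pt "0 -0.45 0 0.66 0" --pt "0 -0.65 0 1.0 0" --pt "0 -0.84 0 1.37 0" --pt "0 -0.84 0 1.37 0"

```text
time: 21.5
tool_pos: [0.5245, 0.0667, 0.1429]
orientation: [0.732, -0.682, 0.001, -0.0]
force: [-0.6, -1.2, 6.3]
grip_width: 0.0001
grasp_force: 2.9
```

>>> servo_tool --pt "0 -0.16 0 0.37 0" --pt "0 -0.32 0 0.74 0" --pt "0 -0.32 0 0.74 0"

```text
time: 21.8
tool_pos: [0.5242, 0.0701, 0.1351]
orientation: [0.732, -0.682, 0.0, -0.0]
force: [-1.5, -0.7, 2.9]
grip_width: 0.0002
grasp_force: 1.8
```

>>> servo_tool --pt "0 -0.12 0 0.4 0" --pt "0 -0.24 0 0.77 0" --pt "0 -0.24 0 0.77 0"

```text
time: 22.1
tool_pos: [0.5235, 0.0726, 0.1267]
orientation: [0.732, -0.681, -0.0, -0.0]
force: [0.1, -0.2, -0.4]
grip_width: 0.0001
grasp_force: 0.2
```

```bash
python3 - <<'E'
from h import *
s=read_state();print(s["tool_pos"],tojig(s["tool_pos"]),s["force"],s["time"])
E
```

```text
[0.52354643 0.07260902 0.12666722] [130.25202532   0.73235715] [ 0.0928528  -0.21039973 -0.44281884] 22.1
```

>>> servo_tool --pt "0 -0.5 0 0.2 0" --pt "0 -0.8 0 0.4 0" --pt "0 -0.8 0 0.6 0" --pt "0 -0.8 0 0.6 0"

```text
time: 22.5
tool_pos: [0.5228, 0.0807, 0.1208]
orientation: [0.732, -0.681, -0.0, 0.0]
force: [-0.4, 0.5, 0.4]
grip_width: -0.0002
grasp_force: 0.0
```

>>> servo_tool --pt "0 0 0 0.1 0" --pt "0 0 0 0.2 0" --pt "0 0 0 0.2 0"

```text
time: 22.8
tool_pos: [0.5231, 0.0805, 0.1202]
orientation: [0.732, -0.681, 0.0, -0.0]
force: [-2.5, 1.5, 7.1]
grip_width: -0.0004
grasp_force: 3.5
```

>>> servo_tool --pt "0 0 0 0.08 0" --pt "0 0 0 0.13 0" --pt "0 0 0 0.13 0" --pt "0 0 0 0.13 0"

```text
time: 23.2
tool_pos: [0.5232, 0.0805, 0.12]
orientation: [0.732, -0.681, 0.0, -0.001]
force: [-5.0, 1.1, 13.3]
grip_width: -0.0002
grasp_force: 7.2
```

>>> servo_tool --pt "0 0 0 0.04 0" --pt "0 0 0 0.04 0" --pt "0 0 0 0.04 0" --pt "0 0 0 0.04 0"

```text
time: 23.6
tool_pos: [0.5232, 0.0805, 0.12]
orientation: [0.732, -0.681, 0.0, -0.001]
force: [-6.4, 0.8, 16.1]
grip_width: -0.0001
grasp_force: 8.4
```

>>> servo_tool --pt "0 0 0 -0.3 0" --pt "0 0 0 -1 0" --pt "0 0 0 -4 0" --pt "0 0 0 -8 0" --pt "0 0 0 -12 0" --pt "0 0 0 -14 0" --pt "0 0 0 -14 0" --pt "0 0 0 -14 0"

```text
time: 24.4
tool_pos: [0.5233, 0.0802, 0.2575]
orientation: [0.732, -0.682, 0.0, -0.0]
force: [-0.2, 0.0, -1.7]
grip_width: -0.0001
grasp_force: 0.0
```

```bash
python3 - <<'E'
from h import *
s=read_state();print(s["tool_pos"],s["force"],s["time"])
a,_,_=cloud("top");b,_,_=cloud("scene")
def crop(im,x,y,w,h): return cv2.resize(im[y:y+h,x:x+w],(400,300),interpolation=cv2.INTER_CUBIC)
m=np.hstack([crop(a,215,155,104,78),crop(b,190,140,140,105)])
cv2.imwrite("pics/c8.png",cv2.cvtColor(m,cv2.COLOR_RGB2BGR))
E
```

```text
[0.52330154 0.08021468 0.25752022] [-0.18561024  0.03061752 -1.73793748] 24.4
```

View pics/c8.png

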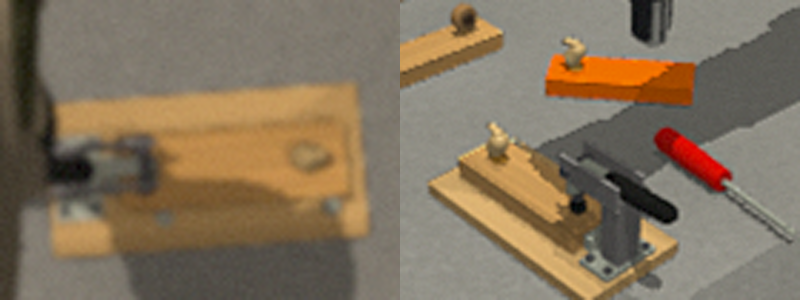

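The handle is level and stayed locked after release. The foot is down on the mount, the mount is still against the pins and stop, and the arm is clear. I'll hand the job in.

```bash
python3 -c "
from bench import *
print(close_job())"
```

```text
the job is handed in; nothing more can be done
None
```

The claw mount is in the jig against both pins and the end stop (end press 14.4 N). The clamp handle was pressed to its stop at about 16–17 N and stayed locked when let go, and the job is handed in; no verdict was returned.

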